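# Load the sample rack and latch its gate

### The job

Clear the slim amber dropper bottles off the raised shelf of the rack and put them down in the white tray. Stand every white sample bottle from the bench upright on that shelf. Then push the rack's sliding gate fully home until its spring catch clicks up behind it, so that the gate stays shut and all the sample bottles are still standing.

Things in the scene. Friction and masses are not known exactly. Their poses are not given: they have to be found in the camera images.
- rack: Bottle rack fixed to the bench. Origin on the bench under the middle of the shelf; x points from the gate (robot's side) across the shelf to the back rail, y along the shelf, z up. Shelf top 45 mm above the bench, free length y = -140 to +140 mm, depth x = -30 to +32 mm. The rail behind the shelf and the walls at its ends reach 70 mm above the bench.
- gate (a joint): Sliding gate, a plate 288 mm long along the shelf's front, top 70 mm above the bench. Value in m: 0 = open (60 mm in front of the shelf), grows as it is pushed along rack +x, 0.060 = end stop, inner face at the shelf's front edge. Friction about 4 N, from 0.025 on up to about 10 N as it rides over the catch; the catch springs up at about 0.055 and then stops it from coming back.
- push_plate (a point): Middle of the front face (robot's side) of the gate's dark push plate, 64 mm wide along rack y, from 13 to 75 mm above the bench, 6 mm thick; this point is 50 mm above the bench. The plate stands on a stem 80 mm in front of the gate and moves with it; push it along rack +x. Axes as the rack's.
- catch (a joint): Spring catch, a steel wedge 26 mm wide on the base plate at rack x = -54 mm, y = +100 mm, sloping side towards the robot. Value in m: 0 = up, about 0.007 = pressed down while the gate rides over it; back to 0 after the gate has passed, behind it.
- tray: Loose white open tray, 120 x 210 x 30 mm, walls 4 mm, inner floor 4 mm above its underside, 0.6 kg. Origin at the centre of its underside; x along the 120 mm side, y along the 210 mm side.
- sample_1_mid (a point): White plastic sample bottle, round, 51 mm diameter, 100 mm high with a 35 mm screw cap, about 0.17 kg; this point is on its axis half-way up (50 mm above its foot); z along its axis. Starts upright on the bench. May be absent.
- sample_2_mid (a point): White plastic sample bottle, round, 51 mm diameter, 100 mm high with a 35 mm screw cap, about 0.17 kg; this point is on its axis half-way up (50 mm above its foot); z along its axis. Starts upright on the bench. May be absent.
- sample_3_mid (a point): White plastic sample bottle, round, 51 mm diameter, 100 mm high with a 35 mm screw cap, about 0.17 kg; this point is on its axis half-way up (50 mm above its foot); z along its axis. Starts upright on the bench. May be absent.
- sample_4_mid (a point): White plastic sample bottle, round, 51 mm diameter, 100 mm high with a 35 mm screw cap, about 0.17 kg; this point is on its axis half-way up (50 mm above its foot); z along its axis. Starts upright on the bench. May be absent.
- dropper_1_mid (a point): Slim amber dropper bottle, round, body 33 mm diameter and 66 mm high, with neck and rubber bulb 100 mm high in all, about 0.07 kg; this point is on its axis 50 mm above its foot; z along its axis. Starts upright on the rack's shelf. May be absent.
- dropper_2_mid (a point): Slim amber dropper bottle, round, body 33 mm diameter and 66 mm high, with neck and rubber bulb 100 mm high in all, about 0.07 kg; this point is on its axis 50 mm above its foot; z along its axis. Starts upright on the rack's shelf. May be absent.
- dropper_3_mid (a point): Slim amber dropper bottle, round, body 33 mm diameter and 66 mm high, with neck and rubber bulb 100 mm high in all, about 0.07 kg; this point is on its axis 50 mm above its foot; z along its axis. Starts upright on the rack's shelf. May be absent.

How it is judged:
On the way, in this order (a step that is already met when the one before it is completed fails the run):
1. every dropper bottle is in the tray and every sample bottle on the shelf, with the gate not yet shut (z of sample_1_mid in the frame of rack between 0.088 and 0.102 m and x of sample_1_mid in the frame of rack between -0.03 and 0.03 m and y of sample_1_mid in the frame of rack between -0.13 and 0.13 m and angle between each of sample_1_mid, sample_2_mid, sample_3_mid, sample_4_mid's own z axis and vertical below 0.12 rad and z of sample_2_mid in the frame of rack between 0.088 and 0.102 m and x of sample_2_mid in the frame of rack between -0.03 and 0.03 m and y of sample_2_mid in the frame of rack between -0.13 and 0.13 m and z of sample_3_mid in the frame of rack between 0.088 and 0.102 m and x of sample_3_mid in the frame of rack between -0.03 and 0.03 m and y of sample_3_mid in the frame of rack between -0.13 and 0.13 m and z of sample_4_mid in the frame of rack between 0.088 and 0.102 m and x of sample_4_mid in the frame of rack between -0.03 and 0.03 m and y of sample_4_mid in the frame of rack between -0.13 and 0.13 m and x of dropper_1_mid in the frame of tray between -0.058 and 0.058 m and y of dropper_1_mid in the frame of tray between -0.103 and 0.103 m and z of dropper_1_mid in the frame of tray between 0 and 0.064 m and x of dropper_2_mid in the frame of tray between -0.058 and 0.058 m and y of dropper_2_mid in the frame of tray between -0.103 and 0.103 m and z of dropper_2_mid in the frame of tray between 0 and 0.064 m and x of dropper_3_mid in the frame of tray between -0.058 and 0.058 m and y of dropper_3_mid in the frame of tray between -0.103 and 0.103 m and z of dropper_3_mid in the frame of tray between 0 and 0.064 m and value of joint gate below 0.05 m), for 0.2 s.
2. the gate is pushed home and the catch has sprung up behind it (value of joint gate above 0.053 m and value of joint catch below 0.003 m), for 0.2 s.
At the end, for the whole second after the job is handed in: Every sample bottle stands upright (7 degrees) on the shelf, within 30 mm of its middle line and 130 mm of its middle; every dropper bottle is inside the tray, down on its floor; the gate is beyond 53 mm with the catch up (3 mm). Absent bottles do not count (all of step 2 and z of sample_1_mid in the frame of rack between 0.088 and 0.102 m and x of sample_1_mid in the frame of rack between -0.03 and 0.03 m and y of sample_1_mid in the frame of rack between -0.13 and 0.13 m and angle between each of sample_1_mid, sample_2_mid, sample_3_mid, sample_4_mid's own z axis and vertical below 0.12 rad and z of sample_2_mid in the frame of rack between 0.088 and 0.102 m and x of sample_2_mid in the frame of rack between -0.03 and 0.03 m and y of sample_2_mid in the frame of rack between -0.13 and 0.13 m and z of sample_3_mid in the frame of rack between 0.088 and 0.102 m and x of sample_3_mid in the frame of rack between -0.03 and 0.03 m and y of sample_3_mid in the frame of rack between -0.13 and 0.13 m and z of sample_4_mid in the frame of rack between 0.088 and 0.102 m and x of sample_4_mid in the frame of rack between -0.03 and 0.03 m and y of sample_4_mid in the frame of rack between -0.13 and 0.13 m and x of dropper_1_mid in the frame of tray between -0.058 and 0.058 m and y of dropper_1_mid in the frame of tray between -0.103 and 0.103 m and z of dropper_1_mid in the frame of tray between 0 and 0.064 m and x of dropper_2_mid in the frame of tray between -0.058 and 0.058 m and y of dropper_2_mid in the frame of tray between -0.103 and 0.103 m and z of dropper_2_mid in the frame of tray between 0 and 0.064 m and x of dropper_3_mid in the frame of tray between -0.058 and 0.058 m and y of dropper_3_mid in the frame of tray between -0.103 and 0.103 m and z of dropper_3_mid in the frame of tray between 0 and 0.064 m); the robot touches nothing.
Of sample_1, sample_2, sample_3, sample_4 only 3 to 4 are there at a start; the rules pass over those that are not, and their reading is None.
Of dropper_1, dropper_2, dropper_3 only 2 to 3 are there at a start; the rules pass over those that are not, and their reading is None.
At some moment in a run one of tray may be knocked a few centimetres aside while the robot is not near it.
It also fails if it takes over 210 s, if anything falls off the work surface, if the arm or the gripper's body presses on something with over 40 N, if the wrist force passes 120 N, or if a joint passes its speed limit or range.

### The arm

A 6-joint arm with a two-finger parallel gripper is mounted at the origin on a cart in front of the work surface, level with it; the furniture and walls round the work are solid. World frame = base frame: x ahead of the robot, y to its left, z up, the work surface at z = 0. Lengths are in m, angles in rad, forces in N, time in s.
With the tool pointing down it reaches from about 0.25 to 0.775 m from the base axis. Payload 8.9 kg.
Tool frame: the origin (TCP) lies midway between the tips of the shut fingers; the grasp point (between the pads) lies 19 mm behind it; z points along the fingers, y is the line along which they close (so a half turn about z gives the same grasp; the last joint's range is limited). The gripper opens to 85 mm and grips with 20 to 120 N. Pads are 22 mm wide; open, the fingers measure 114 mm over their backs; the gripper's body (76 mm by 85 mm) begins 54 mm behind the grasp point. The pads swing forward as they close: fully open they stand 13 mm farther back than shut.
Start: joints at [-1.284, 0.291, -0.153, 1.127, 0, 1.431], TCP at [0.217, -0.478, 0.231] pointing down, gripper open.
Joint ranges: [-2.52, 2.52], [-0.91, 1.74], [-1.3, 1.37], [-1.96, 2.02], [-1.52, 1.47], [-3.14, 3.14]. Speed limits (rad/s): [2.22, 2.22, 2.79, 3.14, 3.14, 3.14].

### API

Orientations are given as [roll, pitch, yaw] about the fixed x, y, z axes, in that order (R = Rz(yaw) Ry(pitch) Rx(roll)).
In Python, from station import telemetry, optics, workorder, spotter gives the robot as it stands.
- The arm moves only by the shell command python3 -m creep 'ROWS' [OPENING] [FORCE]. ROWS is JSON, a list that holds one entry, the list of rows, each a list of 6 numbers: the shift along the world's x, y, z in units of 0.25 m (1.0 is 0.25 m), then the turn, a rotation vector about the world's x, y, z in units of 180 degrees (1.0 is 180 degrees). In form: [[[tx, ty, tz, ax, ay, az], ...]]. A call has 1 to 12 rows; each row is the pose to reach, as a shift and turn from the pose commanded when the call began, turning the shorter way round; what a row does not reach only later rows make up. A row lasts 1/12 s, in which the tool goes at most 41.7 mm and 7.16 degrees, less where a joint would pass 70% of its speed; a pose out of reach is approached as far as the arm can. A call with a number of a shift or a turn outside -1 to 1 is refused whole. A call with a gripper value outside its range is refused whole. OPENING is the closure, from 0 (fully open) to 1 (shut), set as the call begins (- or left out, the last holds). The fingers move at their own pace and stop on an object; FORCE is the grip in N (left out, the last holds). Time passes only in rows, so rows that repeat a pose let the fingers close. It gives the time, the measured TCP pose, the force, the opening and the grip force at its end, in the units of the state.
- telemetry.observe(): the state, without advancing time (a new reading comes with each control period).
- optics.snapshot(name): name is "scene" or "side" or "wrist"; returns a dict with "frame" (384x512x3 uint8, red, green, blue), "fx", "fy", "cx", "cy" (pixels), "xyz" and "attitude" of the camera in the world. Camera axes: x right, y down, z forward; pixel columns grow to the right and rows downward; lengths in m; the calibration is good to about 2 mm. A picture is of the moment at which its call begins. There is no depth.
- workorder.hand_in(): hands the job in; it is judged then, once.
Trained networks look in a picture, given as the dict that the camera call returned (one of the last four; its "shot" number tells which), for a name from the list of things; names that differ only in an ending like _2 or _b are one class to them, and where a whole thing is asked for, a point or a joint stands for the part that bears it (a point fixed in the world has none). Each returns a list of dicts, best first, with "confidence" (0 to 1); they miss things now and then, are a little off and sometimes report something else, mostly with a low value. They report only what shows in the picture. A call takes as long as a camera call.
- spotter.spot_in(picture, query): "rect" ([centre column, centre row, width, height] in pixels, round what is visible of it).
- spotter.masks_of(picture, query): "region" (384x512 bool, what is visible of it) and "rect" ([centre column, centre row, width, height] in pixels, round what is visible of it).
The state is a dict: "t": time; "qpos": joint angles; "joint_vel": joint speeds; "joint_torque": joint torques, N m; "eef_pos": TCP position; "ee_rot": TCP orientation; "force": force on the tool from outside, world axes, zero at the start; "torque": the same for the moment, N m; "grip_width": finger opening in m; "finger_force": force on a finger pad.
Only numpy, scipy, OpenCV 4.12 (cv2) and the standard library are available. Lean on these libraries where they do the work, as an engineer would, in place of code of your own. Each camera call takes 0.05 s, during which the arm holds its last target. There are 200 camera calls.

## Working session

There is one attempt and no reset: what is moved stays moved. The work goes in short steps, Python scripts to look and compute and a shell command to move; the robot and the scene stay as the last step left them, time stands still between calls to the robot, and variables do not carry over. Pictures are saved under pics/ and viewed, at most 14 in all, crops included, and the job is handed in when it is done.

```bash
mkdir -p pics; ls
cat > h.py <<'E'
import numpy as np,cv2
from scipy.spatial.transform import Rotation as R
from station import telemetry, optics, workorder, spotter
def ray(p,u,v):
    d=np.array([(u-p['cx'])/p['fx'],(v-p['cy'])/p['fy'],1.])
    return np.array(p['xyz']),rot(p)@d
def rot(p):
    a=np.array(p['attitude'],float)
    return a if a.shape==(3,3) else R.from_euler('xyz',a).as_matrix() if a.size==3 else R.from_quat(a).as_matrix()
def at(p,u,v,z):
    o,d=ray(p,u,v); return o+d*(z-o[2])/d[2]
def proj(p,X):
    c=rot(p).T@(np.array(X)-np.array(p['xyz'])); return p['cx']+p['fx']*c[0]/c[2],p['cy']+p['fy']*c[1]/c[2]
def save(p,n): cv2.imwrite('pics/'+n,p['frame'][:,:,::-1])
E
python3 - <<'E'
from h import *
s=telemetry.observe(); print({k:np.round(v,3).tolist() for k,v in s.items()})
ps=[]
for c in('scene','side'):
    p=optics.snapshot(c); save(p,c+'0.png'); print(c,p['xyz'],p['attitude'],p['fx'],p['cx'],p['cy'])
    for q in('sample_1_mid','dropper_1_mid','tray','rack','push_plate'):
        for d in spotter.spot_in(p,q): print(q,np.round(d['rect']).tolist(),round(d['confidence'],2))
E
```

```text
pics
{'t': 0.0, 'qpos': [-1.284, 0.291, -0.154, 1.127, 0.0, 1.431], 'joint_vel': [-0.0, -0.001, -0.0, 0.0, -0.001, -0.001], 'joint_torque': [0.0, -53.715, 33.137, 0.016, -0.0, 0.0], 'eef_pos': [0.217, -0.478, 0.231], 'ee_rot': [-3.14, -0.0, 0.426], 'force': [0.22, -0.899, -0.855], 'torque': [0.017, -0.035, 0.034], 'finger_force': 0.0, 'grip_width': 0.085}
scene [-0.41211117 -0.72336232  0.64845111] [-2.04349255 -0.02286074 -0.94101771] 419.1064503485521 257.7075880066555 195.16316438735427
sample_1_mid [314.0, 236.0, 108.0, 81.0] 0.15
dropper_1_mid [346.0, 228.0, 16.0, 39.0] 0.88
tray [179.0, 191.0, 60.0, 38.0] 0.88
push_plate [297.0, 238.0, 59.0, 68.0] 0.58
push_plate [244.0, 175.0, 15.0, 24.0] 0.53
side [ 0.12417054 -0.90248044  0.61501355] [-2.10835862e+00 -1.06611410e-03 -4.46385050e-01] 392.0556089836884 261.1401021190994 196.55994529763987
tray [218.0, 168.0, 18.0, 17.0] 0.8
rack [274.0, 262.0, 96.0, 110.0] 0.87
push_plate [255.0, 256.0, 43.0, 89.0] 0.8
```

View pics/scene0.png

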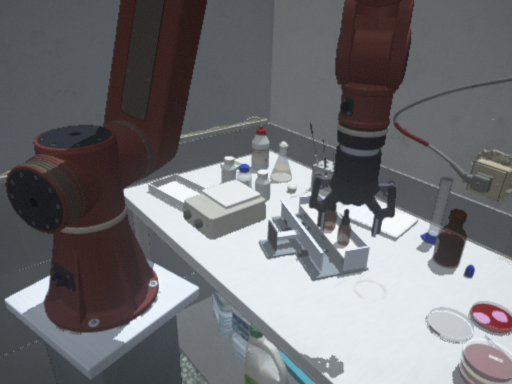

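View pics/side0.png

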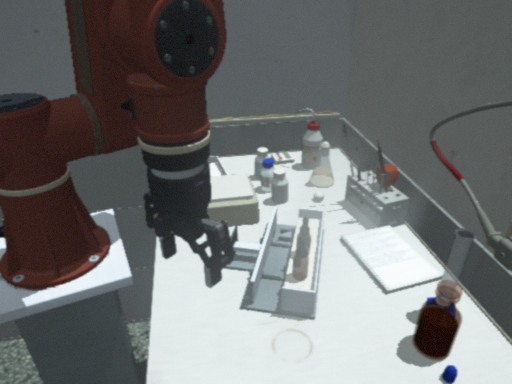

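The pictures show the rack in the middle with droppers at scene px (346,230) and (330,218). The tray is at the left, scene px (180,190), behind a grey instrument. Three or so small white bottles stand at scene px (229,168), (245,177) and (262,183).

Run:
```python
from h import *
p=optics.snapshot('scene'); s=optics.snapshot('side'); w=optics.snapshot('wrist'); save(w,'w0.png'); print(w['xyz'],w['attitude'])
print(rot(w))
for n,u,v,z in [('s',229,160,.1),('s',245,168,.1),('s',262,174,.1),('tray',149,188,.03),('tray',172,175,.03),('tray',213,194,.03),('plate',273,222,.075),('instr',185,215,.03),('instr',265,205,.03),('rackR',300,250,.07),('rackR',364,260,.07),('rackL',285,202,.07),('drop',347,212,.145),('drop',330,200,.145)]: print(n,at(p,u,v,z).round(3))
print('side')
for n,u,v,z in [('s',262,150,.1),('s',267,160,.1),('s',279,170,.1),('plate',226,246,.075),('drop',305,222,.145),('rack',319,292,.07),('rackback',323,210,.07),('gate',249,272,.07),('gateback',274,212,.07),('gateback',274,212,.07)]: print(n,at(s,u,v,z).round(3))
```

```text
[ 0.28995261 -0.44599923  0.37420417] [ 2.82148851e+00  2.21174436e-04 -1.14526558e+00]
[[ 4.12804246e-01 -8.64523809e-01 -2.86690143e-01]
 [-9.10819744e-01 -3.91898285e-01 -1.29704005e-01]
 [-2.21174434e-04  3.14665406e-01 -9.49202630e-01]]
s [0.615 0.131 0.1  ]
s [0.595 0.046 0.1  ]
s [ 0.591 -0.025  0.1  ]
tray [0.391 0.29  0.03 ]
tray [0.511 0.307 0.03 ]
tray [0.49  0.096 0.03 ]
plate [ 0.4   -0.198  0.075]
instr [0.336 0.07  0.03 ]
instr [ 0.534 -0.079  0.03 ]
rackR [ 0.338 -0.32   0.07 ]
rackR [ 0.396 -0.46   0.07 ]
rackL [ 0.525 -0.157  0.07 ]
drop [ 0.455 -0.379  0.145]
drop [ 0.486 -0.316  0.145]
side
s [0.626 0.138 0.1  ]
s [0.607 0.065 0.1  ]
s [ 0.609 -0.01   0.1  ]
plate [ 0.353 -0.245  0.075]
drop [ 0.503 -0.326  0.145]
rack [ 0.465 -0.45   0.07 ]
rackback [ 0.634 -0.207  0.07 ]
gate [ 0.366 -0.34   0.07 ]
gateback [ 0.516 -0.161  0.07 ]
gateback [ 0.516 -0.161  0.07 ]
```

View pics/w0.png

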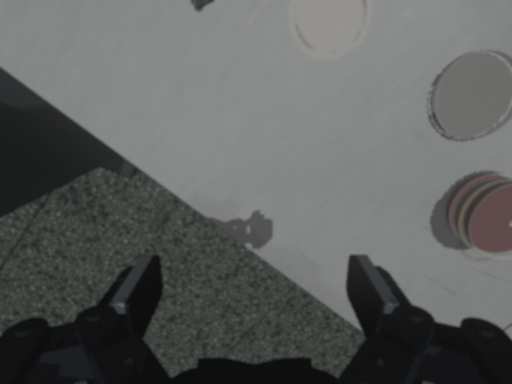

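The wrist view shows only the bench edge and distractor dishes. The camera sits ahead of the tool along tool x, so I'm moving above the rack.

```bash
python3 -m creep '[[[0.1,0.2,0.4,0,0,0],[0.44,0.8,0.6,0,0,-0.136],[0.44,0.8,0.6,0,0,-0.136],[0.44,0.8,0.6,0,0,-0.136],[0.44,0.8,0.6,0,0,-0.136],[0.44,0.8,0.6,0,0,-0.136],[0.44,0.8,0.6,0,0,-0.136],[0.44,0.8,0.6,0,0,-0.136],[0.44,0.8,0.6,0,0,-0.136],[0.44,0.8,0.6,0,0,-0.136]]]' 0
python3 - <<'E'
from h import *
w=optics.snapshot('wrist'); save(w,'w1.png'); print(w['xyz'],w['attitude'],w['fx'],w['cx'],w['cy']); print(telemetry.observe()['ee_rot'])
for q in('sample_1_mid','dropper_1_mid','tray','rack','push_plate','gate'):
    for d in spotter.spot_in(w,q): print(q,np.round(d['rect']).tolist(),round(d['confidence'],2))
E
```

```text
t: 1.58
eef_pos: [0.3268, -0.2783, 0.381]
ee_rot: [3.141, 0.0, -0.001]
force: [-0.6, 0.1, 0.3]
grip_width: 0.0856
finger_force: 0.0
[ 0.40712496 -0.27963456  0.52384911] [ 2.82112851e+00  2.96089386e-05 -1.57195371e+00] 321.95281901894197 254.05150895264967 193.0316231469185
[-3.14108272e+00  7.75249893e-04 -1.88007059e-03]
dropper_1_mid [329.0, 35.0, 34.0, 28.0] 0.72
rack [261.0, 67.0, 248.0, 132.0] 0.9
push_plate [240.0, 62.0, 154.0, 124.0] 0.8
gate [239.0, 64.0, 162.0, 128.0] 0.74
```

View pics/w1.png

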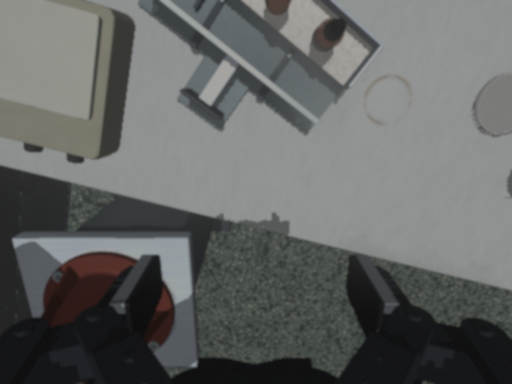

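The wrist view shows the rack turned about 40° with droppers at px (329,35) and (277,5). Its push plate is at (205,105) and the instrument is at the left. I'm going further forward to see it whole.

```bash
python3 -m creep '[[[0.6,0.3,0,0,0,0],[0.6,0.3,0,0,0,0],[0.6,0.3,0,0,0,0],[0.6,0.3,0,0,0,0],[0.6,0.3,0,0,0,0],[0.6,0.3,0,0,0,0],[0.6,0.3,0,0,0,0]]]'
python3 - <<'E'
from h import *
w=optics.snapshot('wrist'); save(w,'w2.png'); print(list(w['xyz']),list(w['attitude']))
for q in('sample_1_mid','dropper_1_mid','tray','rack','push_plate'):
    for d in spotter.spot_in(w,q): print(q,np.round(d['rect']).tolist(),round(d['confidence'],2))
E
python3 -m creep '[[[0.1,0.9,0,0,0,0],[0.1,0.9,0,0,0,0],[0.1,0.9,0,0,0,0],[0.1,0.9,0,0,0,0],[0.1,0.9,0,0,0,0],[0.1,0.9,0,0,0,0],[0.1,0.9,0,0,0,0]]]'
python3 - <<'E'
from h import *
w=optics.snapshot('wrist'); save(w,'w3.png'); print(list(w['xyz']),list(w['attitude']))
for q in('sample_1_mid','dropper_1_mid','tray','rack','push_plate'):
    for d in spotter.spot_in(w,q): print(q,np.round(d['rect']).tolist(),round(d['confidence'],2))
E
```

```text
t: 2.52
eef_pos: [0.4766, -0.2032, 0.3809]
ee_rot: [-3.141, 0.001, -0.001]
force: [0.4, -0.6, -0.5]
grip_width: 0.0854
finger_force: 0.0
[np.float64(0.5570648460589411), np.float64(-0.20458598994332808), np.float64(0.5236823226387398)] [np.float64(2.820328521403669), np.float64(0.00045637942280141175), np.float64(-1.5719884650377272)]
sample_1_mid [378.0, 152.0, 40.0, 30.0] 0.63
sample_1_mid [284.0, 165.0, 161.0, 123.0] 0.38
dropper_1_mid [49.0, 44.0, 74.0, 45.0] 0.21
tray [34.0, 155.0, 69.0, 84.0] 0.83
rack [308.0, 121.0, 228.0, 203.0] 0.91
push_plate [284.0, 163.0, 155.0, 119.0] 0.69
t: 3.4
eef_pos: [0.5017, 0.0251, 0.3816]
ee_rot: [-3.141, -0.001, 0.002]
force: [-0.3, -0.1, -0.3]
grip_width: 0.0854
finger_force: 0.0
[np.float64(0.581890399101418), np.float64(0.02382240656068435), np.float64(0.5245789972914726)] [np.float64(2.822072123062421), np.float64(0.001152023171401062), np.float64(-1.5690620542747498)]
dropper_1_mid [510.0, 168.0, 5.0, 13.0] 0.67
tray [136.0, 167.0, 144.0, 87.0] 0.77
tray [221.0, 63.0, 42.0, 43.0] 0.69
rack [427.0, 140.0, 170.0, 198.0] 0.64
push_plate [434.0, 180.0, 145.0, 119.0] 0.83
push_plate [135.0, 164.0, 145.0, 89.0] 0.61
```

View pics/w2.png

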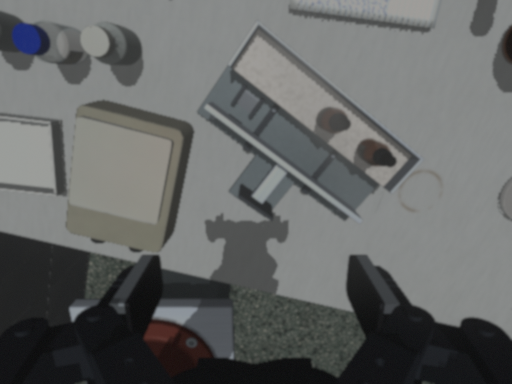

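View pics/w3.png

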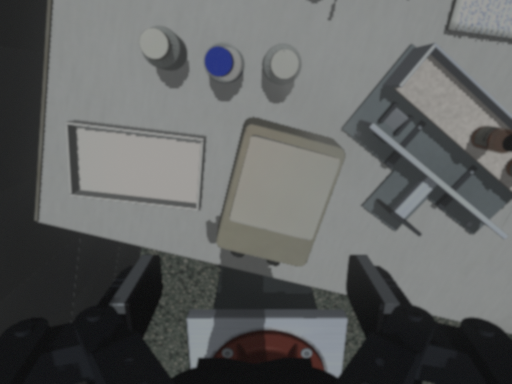

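w2 and w3 show two droppers with bulbs at about w2 px (385,156) and (340,121). There are three sample bottles with cap tops at w3 px (155,43), (219,61, blue) and (285,65). The tray's rim runs from (70,122) to (204,208) in w3.

Run:
```python
from h import *
fx,cx,cy=321.953,254.05,193.03
w2=dict(xyz=[.55706,-.20459,.52368],attitude=[2.82033,.00046,-1.57199],fx=fx,fy=fx,cx=cx,cy=cy)
w3=dict(xyz=[.58189,.02382,.52458],attitude=[2.82207,.00115,-1.56906],fx=fx,fy=fx,cx=cx,cy=cy)
for n,p,u,v,z in [('S1',w3,155,43,.1),('S2',w3,219,61,.1),('S3',w3,285,65,.1),('tray',w3,70,122,.03),('tray',w3,205,136,.03),('tray',w3,200,208,.03),('tray',w3,72,196,.03),
 ('D',w2,388,157,.145),('D',w2,343,122,.145),('Dw3',w3,506,138,.145),('rackbackL',w2,259,26,.07),('rackbackR',w2,418,158,.07),('frontR',w2,391,191,.07),('gateL',w2,206,106,.07),('gateR',w2,359,220,.07),
 ('plateL',w2,231,189,.07),('plateR',w2,272,215,.075),('shelfL',w2,233,70,.045),('shelfR',w2,378,186,.045),('w3 backL',w3,433,46,.07),('inst',w3,250,120,.06),('inst',w3,343,152,.06),('inst',w3,305,265,.06)]: print(n,at(p,u,v,z).round(3)[:2])
```

```text
S1 [0.631 0.144]
S2 [0.611 0.067]
S3 [ 0.607 -0.014]
tray [0.531 0.302]
tray [0.51  0.099]
tray [0.392 0.113]
tray [0.413 0.32 ]
D [ 0.476 -0.364]
D [ 0.517 -0.307]
Dw3 [ 0.525 -0.272]
rackbackL [ 0.629 -0.211]
rackbackR [ 0.459 -0.439]
frontR [ 0.409 -0.407]
gateL [ 0.531 -0.139]
gateR [ 0.362 -0.364]
plateL [ 0.412 -0.17 ]
plateR [ 0.373 -0.231]
shelfL [ 0.578 -0.175]
shelfR [ 0.409 -0.397]
w3 backL [ 0.632 -0.207]
inst [0.537 0.03 ]
inst [ 0.491 -0.105]
inst [ 0.304 -0.06 ]
```

```bash
python3 -m creep '[[[0,-1,0,0,0,0.296],[0,-1,0,0,0,0.296],[0,-1,0,0,0,0.296],[0,-1,0,0,0,0.296],[0,-1,0,0,0,0.296],[0,-1,0,0,0,0.296],[0,-1,0,0,0,0.296],[0,-1,0,0,0,0.296],[0,-1,0,0,0,0.296]]]' 0.35
python3 -m creep '[[[-0.1,-0.556,-0.5,0,0,0],[-0.1,-0.556,-0.5,0,0,0],[-0.1,-0.556,-0.5,0,0,0],[-0.1,-0.556,-0.5,0,0,0],[-0.1,-0.556,-0.5,0,0,0],[-0.1,-0.556,-0.5,0,0,0],[-0.1,-0.556,-0.5,0,0,0],[-0.1,-0.556,-0.5,0,0,0]]]'
python3 - <<'E'
from h import *
s=telemetry.observe(); print(s['qpos'],s['eef_pos'],s['ee_rot'])
w=optics.snapshot('wrist'); save(w,'w4.png'); print(list(map(float,w['xyz'])),list(map(float,w['attitude'])))
for d in spotter.spot_in(w,'dropper_1_mid'): print(np.round(d['rect']).tolist(),round(d['confidence'],2))
O=np.array([.516,-.303]);X=np.array([.80,-.598]);Y=np.array([.598,.8])
im=np.ascontiguousarray(w['frame'][:,:,::-1])
def pt(x,y,z): return tuple(int(round(a)) for a in proj(w,[*(O+x*X+y*Y),z]))
for a,b in [((-.03,-.14,.045),(-.03,.14,.045)),((.032,-.14,.07),(.032,.14,.07)),((-.03,-.14,.07),(.032,-.14,.07)),((-.09,-.144,.07),(-.09,.144,.07))]: cv2.line(im,pt(*a),pt(*b),(0,0,255),1)
cv2.imwrite('pics/w4.png',im)
E
```

```text
t: 4.45
eef_pos: [0.501, -0.2307, 0.3808]
ee_rot: [-3.141, 0.0, 0.93]
force: [0.2, 0.5, -0.0]
grip_width: 0.0553
finger_force: 0.0
t: 5.12
eef_pos: [0.4771, -0.3666, 0.2573]
ee_rot: [3.141, -0.0, 0.926]
force: [-0.6, 0.4, 0.8]
grip_width: 0.0553
finger_force: 0.0
[-7.76822129e-01  4.28110877e-01  1.17126090e-01  1.25901262e+00
  3.29059499e-04  1.43845229e+00] [ 0.4771207  -0.36663372  0.25728252] [ 3.14075730e+00 -2.20757803e-04  9.26318460e-01]
[0.5250504256822729, -0.30323086502573493, 0.4001889870602174] [2.821871176687214, -0.0005944858687387811, -0.644732749805043]
[252.0, 179.0, 34.0, 46.0] 0.9
[200.0, 3.0, 28.0, 6.0] 0.49
```

View pics/w4.png

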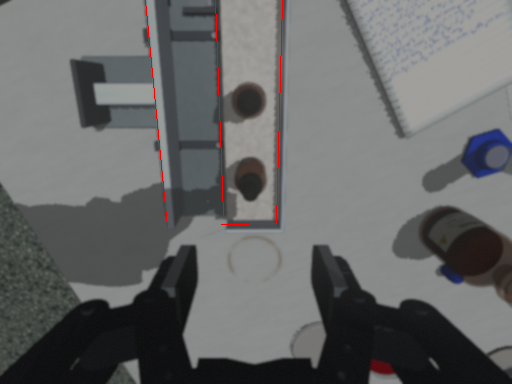

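The overlay of the estimated rack matches the shelf edges. D1's bulb is at (251,188) and D2's at about (249,99).

Run:
```python
from h import *
w=dict(xyz=[.52505,-.30323,.40019],attitude=[2.82187,-.00059,-.64473],fx=321.953,fy=321.953,cx=254.05,cy=193.03)
O=np.array([.516,-.303]);X=np.array([.80,-.598]);Y=np.array([.598,.8])
for u,v in((251,187),(249,99)):
    q=at(w,u,v,.142)[:2]; print(q.round(4),((q-O)@X).round(4),((q-O)@Y).round(4),'units',((q-[.4771,-.3666])/.25).round(3))
```

```text
[ 0.475  -0.3658] 0.0047 -0.0748 units [-0.009  0.003]
[ 0.5165 -0.3083] 0.0036 -0.0039 units [0.158 0.233]
```

```bash
python3 -m creep '[[[-0.008,0.003,-0.2,0,0,0],[-0.008,0.003,-0.4,0,0,0],[-0.008,0.003,-0.6,0,0,0],[-0.008,0.003,-0.712,0,0,0],[-0.008,0.003,-0.712,0,0,0],[-0.008,0.003,-0.712,0,0,0]]]' 0.35
python3 -m creep '[[[0,0,0,0,0,0],[0,0,0,0,0,0],[0,0,0,0,0,0],[0,0,0,0,0,0],[0,0,0,0,0,0]]]' 0.8 30
```

```text
t: 5.72
eef_pos: [0.4738, -0.3643, 0.0764]
ee_rot: [-3.137, -0.001, 0.929]
force: [0.5, 0.4, 0.6]
grip_width: 0.0553
finger_force: 0.0
t: 6.13
eef_pos: [0.4764, -0.3678, 0.0813]
ee_rot: [3.137, 0.001, 0.928]
force: [-0.4, 1.5, 9.5]
grip_width: 0.0311
finger_force: 29.8
```

```bash
python3 -m creep '[[[0,0,0.2,0,0,0],[0,0,0.4,0,0,0],[0,0,0.6,0,0,0],[0,0.1,0.68,0,0,0],[0,0.24,0.68,0,0,0],[0,0.4,0.68,0,0,0],[0,0.56,0.68,0,0,0],[0,0.72,0.68,0,0,0],[0,0.88,0.68,0,0,0],[0,1,0.68,0,0,0]]]'
python3 -m creep '[[[0,0.16,0,0,0,0],[0,0.32,0,0,0,0],[0,0.48,0,0,0,0],[-0.03,0.64,0,0,0,0],[-0.08,0.8,0,0,0,0],[-0.08,0.92,0,0,0,0],[-0.08,1,0,0,0,0],[-0.08,1,0,0,0,0],[-0.08,1,0,0,0,0]]]'
python3 - <<'E'
from h import *
w=optics.snapshot('wrist'); save(w,'w5.png');print(telemetry.observe()['qpos'])
for d in spotter.masks_of(w,'tray'):
    c=cv2.boxPoints(cv2.minAreaRect(np.argwhere(d['region'])[:,::-1].astype(np.float32)))
    print(d['confidence'],[at(w,*q,.03)[:2].round(3).tolist() for q in c])
p=optics.snapshot('scene')
for d in spotter.spot_in(p,'tray'): print(np.round(d['rect']).tolist(),round(d['confidence'],2))
E
```

```text
t: 6.97
eef_pos: [0.4748, -0.1138, 0.2501]
ee_rot: [3.139, -0.001, 0.929]
force: [0.5, -0.9, 0.1]
grip_width: 0.0315
finger_force: 30.3
t: 7.72
eef_pos: [0.4552, 0.1346, 0.2496]
ee_rot: [3.14, -0.002, 0.931]
force: [-0.7, -0.4, -0.3]
grip_width: 0.0313
finger_force: 30.3
[ 1.31733833e-01  1.82807340e-01 -2.47428116e-01  1.13869165e+00
 -3.06250331e-04  2.34389551e+00]
0.97 [[0.451, 0.334], [0.565, 0.311], [0.554, 0.11], [0.419, 0.124]]
[183.0, 186.0, 56.0, 31.0] 0.63
[295.0, 238.0, 59.0, 71.0] 0.39
```

View pics/w5.png

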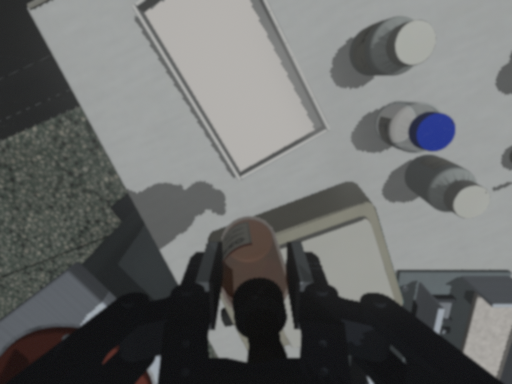

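The tray has been knocked. Its rim corners are now at (240,176), (326,128) and (137,5). The dropper is held well.

Run:
```python
from h import *
w=optics.snapshot('wrist')
P=[at(w,*q,.03)[:2] for q in((240,176),(326,128),(137,5),(268,0))]
print([p.round(3).tolist() for p in P])
c=(P[1]+P[2])/2; y=P[2]-P[0]; print('centre',c, 'len',np.linalg.norm(y),np.linalg.norm(P[1]-P[0]))
y/=np.linalg.norm(y); e=telemetry.observe()['eef_pos'][:2]
for s in(.045,-.045): t=c+s*y; print(t,(t-e)/.25)
```

```text
[[0.431, 0.127], [0.541, 0.113], [0.456, 0.327], [0.563, 0.253]]
centre [0.49854829 0.22016951] len 0.2018807696146346 0.11082560517814395
[0.50426175 0.26480533] [0.19663874 0.52823566]
[0.49283484 0.17553369] [0.15093107 0.1711491 ]
```

```bash
python3 -m creep '[[[0.06,0.15,0,0,0,0],[0.12,0.3,0,0,0,0],[0.17,0.45,0,0,0,0],[0.196,0.528,-0.1,0,0,0],[0.196,0.528,-0.25,0,0,0],[0.196,0.528,-0.4,0,0,0],[0.196,0.528,-0.55,0,0,0],[0.196,0.528,-0.68,0,0,0],[0.196,0.528,-0.78,0,0,0],[0.196,0.528,-0.83,0,0,0],[0.196,0.528,-0.84,0,0,0],[0.196,0.528,-0.84,0,0,0]]]'
python3 -m creep '[[[0,0,0,0,0,0],[0,0,0,0,0,0],[0,0,0,0,0,0],[0,0,0.2,0,0,0],[0,0,0.4,0,0,0],[0,0,0.6,0,0,0],[0,0,0.84,0,0,0],[0,0,0.84,0,0,0]]]' 0.35
python3 - <<'E'
from h import *
w=optics.snapshot('wrist'); save(w,'w6.png');print(telemetry.observe()['qpos'])
E
```

```text
t: 8.97
eef_pos: [0.5034, 0.2651, 0.0378]
ee_rot: [-3.14, 0.001, 0.927]
force: [-0.5, 0.1, -0.8]
grip_width: 0.0314
finger_force: 32.4
t: 9.63
eef_pos: [0.5036, 0.2652, 0.2491]
ee_rot: [3.141, -0.0, 0.928]
force: [1.0, 0.2, -0.5]
grip_width: 0.0556
finger_force: 0.0
[ 3.56469207e-01  3.60430274e-01  1.52677334e-02  1.21418783e+00
 -1.47118264e-04  2.56990912e+00]
```

View pics/w6.png

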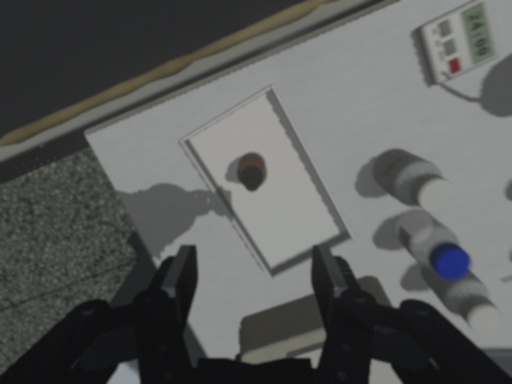

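D1 stands in the tray at px (252,170). Now for D2.

```bash
python3 -m creep '[[[0,-0.16,0,0,0,0],[0,-0.32,0,0,0,0],[0,-0.48,0,0,0,0],[0,-0.64,0,0,0,0],[0,-0.8,0,0,0,0],[0,-0.95,0,0,0,0],[0,-1,0,0,0,0]]]'
python3 -m creep '[[[0,-0.16,0,0,0,0],[0,-0.32,0,0,0,0],[0,-0.48,0,0,0,0],[0,-0.64,0,0,0,0],[0,-0.8,0,0,0,0],[0,-0.95,0,0,0,0],[0,-1,0,0,0,0]]]'
python3 -m creep '[[[0.052,-0.15,0,0,0,0],[0.052,-0.293,0,0,0,0],[0.052,-0.293,-0.1,0,0,0],[0.052,-0.293,-0.25,0,0,0],[0.052,-0.293,-0.4,0,0,0],[0.052,-0.293,-0.55,0,0,0],[0.052,-0.293,-0.68,0,0,0],[0.052,-0.293,-0.684,0,0,0],[0.052,-0.293,-0.684,0,0,0]]]'
python3 -m creep '[[[0,0,0,0,0,0],[0,0,0,0,0,0],[0,0,0,0,0,0],[0,0,0,0,0,0],[0,0,0,0,0,0],[0,0,0.15,0,0,0],[0,0,0.3,0,0,0],[0,0,0.45,0,0,0],[0,0,0.6,0,0,0],[0,0,0.684,0,0,0],[0,0,0.684,0,0,0]]]' 0.8 30
```

```text
t: 10.27
eef_pos: [0.5038, 0.0112, 0.2469]
ee_rot: [3.14, 0.001, 0.925]
force: [0.8, -0.4, 0.6]
grip_width: 0.0557
finger_force: 0.0
t: 10.85
eef_pos: [0.5036, -0.2391, 0.2465]
ee_rot: [3.14, 0.001, 0.925]
force: [-0.6, -0.1, -0.9]
grip_width: 0.0551
finger_force: 0.0
t: 11.6
eef_pos: [0.5161, -0.3066, 0.0742]
ee_rot: [-3.139, -0.0, 0.929]
force: [-0.2, 1.1, 1.4]
grip_width: 0.0556
finger_force: 0.0
t: 12.52
eef_pos: [0.5189, -0.3092, 0.2524]
ee_rot: [3.133, 0.0, 0.928]
force: [0.1, -0.9, 0.1]
grip_width: 0.0313
finger_force: 30.0
```

```bash
python3 -m creep '[[[0,0.16,0,0,0,0],[0,0.32,0,0,0,0],[0,0.48,0,0,0,0],[0,0.64,0,0,0,0],[0,0.8,0,0,0,0],[0,0.95,0,0,0,0],[0,1,0,0,0,0]]]'
python3 -m creep '[[[0,0.16,0,0,0,0],[0,0.32,0,0,0,0],[-0.03,0.48,0,0,0,0],[-0.06,0.64,0,0,0,0],[-0.094,0.8,0,0,0,0],[-0.094,0.9,0,0,0,0],[-0.094,0.936,0,0,0,0],[-0.094,0.936,0,0,0,0]]]'
python3 - <<'E'
from h import *
w=optics.snapshot('wrist')
for d in spotter.masks_of(w,'tray'):
    c=cv2.boxPoints(cv2.minAreaRect(np.argwhere(d['region'])[:,::-1].astype(np.float32)))
    P=[at(w,*q,.03)[:2] for q in c];print(d['confidence'],np.mean(P,0),[p.round(3).tolist() for p in P])
for d in spotter.spot_in(w,'dropper_1_mid'): print(d,at(w,*d['rect'][:2],.07))
E
```

```text
t: 13.1
eef_pos: [0.5159, -0.0533, 0.2462]
ee_rot: [-3.14, -0.001, 0.931]
force: [-0.4, -0.5, -0.7]
grip_width: 0.0315
finger_force: 30.0
t: 13.77
eef_pos: [0.4931, 0.178, 0.2461]
ee_rot: [-3.141, 0.0, 0.931]
force: [0.2, 0.2, -1.0]
grip_width: 0.0315
finger_force: 30.0
0.66 [0.49419233 0.22456292] [[0.454, 0.342], [0.57, 0.318], [0.547, 0.111], [0.407, 0.127]]
{'rect': [211.8, 98.8, 36.5, 31.1], 'confidence': 0.89} [0.50172746 0.25660482 0.07      ]
{'rect': [429.5, 343.1, 158.0, 79.6], 'confidence': 0.28} [ 0.53484298 -0.12894434  0.07      ]
```

```bash
python3 -m creep '[[[0,0,-0.15,0,0,0],[0,0,-0.3,0,0,0],[0,0,-0.45,0,0,0],[0,0,-0.6,0,0,0],[0,0,-0.74,0,0,0],[0,0,-0.81,0,0,0],[0,0,-0.84,0,0,0],[0,0,-0.84,0,0,0]]]'
python3 -m creep '[[[0,0,0,0,0,0],[0,0,0,0,0,0],[0,0,0,0,0,0],[0,0,0.2,0,0,0],[0,0,0.4,0,0,0],[0,0,0.6,0,0,0],[0,0,0.84,0,0,0],[0.15,-0.15,0.84,0,0,0],[0.28,-0.28,0.84,0,0,0],[0.428,-0.432,0.84,0,0,0],[0.428,-0.432,0.84,0,0,0],[0.428,-0.432,0.84,0,0,0]]]' 0.35
python3 - <<'E'
from h import *
w=optics.snapshot('wrist'); save(w,'w7.png');print(telemetry.observe()['qpos'],list(map(float,w['xyz'])),list(map(float,w['attitude'])))
for d in spotter.spot_in(w,'sample_1_mid'): print(d)
E
```

```text
t: 14.58
eef_pos: [0.4921, 0.1751, 0.0356]
ee_rot: [-3.139, 0.002, 0.927]
force: [-0.2, -0.1, -1.0]
grip_width: 0.0319
finger_force: 29.8
t: 15.58
eef_pos: [0.6049, 0.0632, 0.2475]
ee_rot: [3.137, -0.001, 0.924]
force: [-1.0, 0.8, -0.8]
grip_width: 0.0556
finger_force: 0.0
[-1.22506381e-02  4.39658096e-01  1.08248225e-01  1.23754517e+00
 -5.72173402e-04  2.20482761e+00] [0.6524617104189026, 0.12666857549049734, 0.3904627891643052] [2.822724239298103, -0.004334870610611663, -0.6471392899513864]
```

View pics/w7.png

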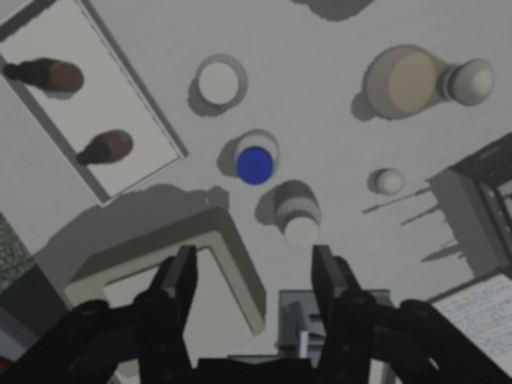

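w7 shows both droppers in the tray, now standing at (65,75) and (115,147). The sample caps are at (218,83), (255,166) blue and (302,233).

Run:
```python
from h import *
w=optics.snapshot('wrist'); f=w['frame']
g=cv2.GaussianBlur(cv2.cvtColor(f,cv2.COLOR_RGB2GRAY),(3,3),0)
e=np.array(telemetry.observe()['eef_pos']);print(e)
c=cv2.HoughCircles(g,cv2.HOUGH_GRADIENT,1,12,param1=80,param2=14,minRadius=14,maxRadius=30)
for u,v,r in c[0]:
    for a,b in((218,83),(255,166),(302,233)):
        if np.hypot(u-a,v-b)<14: print(u,v,r,at(w,u,v,.1).round(4))
for a,b in((218,83),(255,166),(302,233)): q=at(w,a,b,.1); print(q.round(4),((q-e)/.25).round(3))
cv2.imwrite('pics/c7.png',cv2.resize(f[40:260,180:340,::-1],None,fx=3,fy=2.7,interpolation=2)[:594])
```

```text
[0.6002341  0.06791514 0.24666096]
226.5 82.5 28.2 [0.6323 0.1468 0.1   ]
260.5 165.5 18.8 [0.6123 0.0714 0.1   ]
304.5 219.5 22.1 [0.6144 0.0023 0.1   ]
216.5 93.5 23.2 [0.6199 0.145  0.1   ]
308.5 235.5 18.0 [ 0.6079 -0.0143  0.1   ]
[0.6263 0.1509 0.1   ] [ 0.104  0.332 -0.587]
[0.608 0.074 0.1  ] [ 0.031  0.024 -0.587]
[ 0.6043 -0.0082  0.1   ] [ 0.016 -0.304 -0.587]
```

View pics/c7.png

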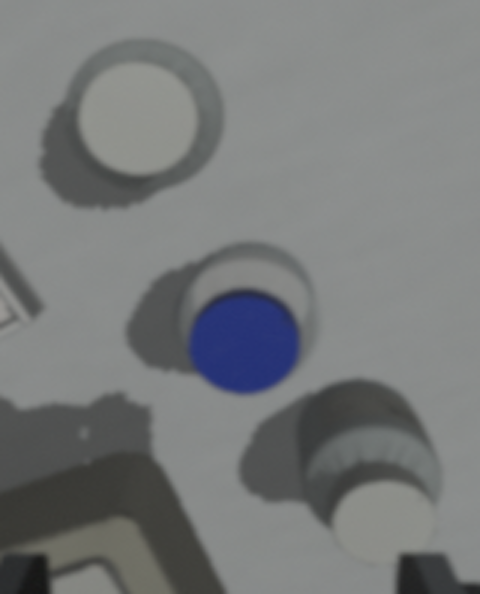

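Bottle cap centres: S1 (.632,.146), S2 (.612,.070), S3 (.608,-.013). I'm grasping S3 first.

```bash
python3 -m creep '[[[0.032,-0.15,0,0,0,0],[0.032,-0.3,0,0,0,0],[0.032,-0.324,-0.1,0,0,0],[0.032,-0.324,-0.25,0,0,0],[0.032,-0.324,-0.4,0,0,0],[0.032,-0.324,-0.55,0,0,0],[0.032,-0.324,-0.7,0,0,0],[0.032,-0.324,-0.8,0,0,0],[0.032,-0.324,-0.836,0,0,0],[0.032,-0.324,-0.836,0,0,0]]]' 0.15
python3 -m creep '[[[0,0,0,0,0,0],[0,0,0,0,0,0],[0,0,0,0,0,0],[0,0,0,0,0,0],[0,0,0,0,0,0],[0,0,0.05,0,0,0],[0,0,0.2,0,0,0],[0,0,0.35,0,0,0],[0,0,0.5,0,0,0],[0,0,0.6,0,0,0],[0,0,0.6,0,0,0]]]' 0.8 40
```

```text
t: 16.57
eef_pos: [0.6062, -0.0115, 0.036]
ee_rot: [-3.138, 0.002, 0.93]
force: [0.2, 1.3, 0.6]
grip_width: 0.0727
finger_force: 0.0
t: 17.48
eef_pos: [0.6118, -0.013, 0.1953]
ee_rot: [3.132, -0.005, 0.929]
force: [1.5, -0.7, -2.7]
grip_width: 0.0485
finger_force: 42.5
```

```bash
python3 -m creep '[[[-0.08,-0.14,0,0,0,0],[-0.16,-0.28,0,0,0,0],[-0.24,-0.42,0,0,0,0],[-0.32,-0.56,0,0,0,0],[-0.4,-0.7,0,0,0,0],[-0.44,-0.84,0,0,0,0],[-0.48,-0.98,0,0,0,0],[-0.48,-1,0,0,0,0]]]'
python3 -m creep '[[[-0.03,-0.14,0,0,0,0],[-0.06,-0.28,0,0,0,0],[-0.082,-0.41,0,0,0,0],[-0.082,-0.414,-0.1,0,0,0],[-0.082,-0.414,-0.15,0,0,0],[-0.082,-0.414,-0.2,0,0,0],[-0.082,-0.414,-0.2,0,0,0],[-0.082,-0.414,-0.2,0,0,0]]]'
python3 - <<'E'
from h import *
P=[]
for i in range(3):
    p=optics.snapshot('scene');P.append(telemetry.observe()['eef_pos'])
e=np.mean(P,0);print(e,((np.array([.4674,-.3664,.085])-e)/.25).round(3), R.from_euler('xyz',telemetry.observe()['ee_rot']).as_euler('xyz'))
E
```

```text
t: 18.15
eef_pos: [0.4868, -0.2677, 0.1883]
ee_rot: [3.139, 0.002, 0.924]
force: [-0.1, 0.4, -2.6]
grip_width: 0.0487
finger_force: 42.4
t: 18.82
eef_pos: [0.4677, -0.3656, 0.1376]
ee_rot: [-3.141, -0.0, 0.929]
force: [-0.6, 0.5, -1.6]
grip_width: 0.0485
finger_force: 42.4
[ 0.46840518 -0.36619034  0.1386783 ] [-0.004 -0.001 -0.215] [3.13981584e+00 2.49817729e-04 9.28869370e-01]
```

```bash
python3 -m creep '[[[-0.003,0,-0.1,0,0,0],[-0.003,0,-0.16,0,0,0],[-0.003,0,-0.2,0,0,0],[-0.003,0,-0.212,0,0,0],[-0.003,0,-0.218,0,0,0],[-0.003,0,-0.218,0,0,0]]]'
python3 - <<'E'
from h import *
p=optics.snapshot('side');f=p['frame'];print(telemetry.observe()['force'])
u,v=map(int,proj(p,[.5,-.34,.07]))
cv2.imwrite('pics/s1.png',cv2.resize(f[v-90:v+90,u-120:u+120,::-1],None,fx=3,fy=3,interpolation=2))
E
```

```text
t: 19.47
eef_pos: [0.4668, -0.3659, 0.0852]
ee_rot: [3.142, 0.001, 0.929]
force: [-6.8, 4.8, 14.0]
grip_width: 0.0489
finger_force: 44.3
[-6.67805158  5.08954658 13.21359597]
```

View pics/s1.png

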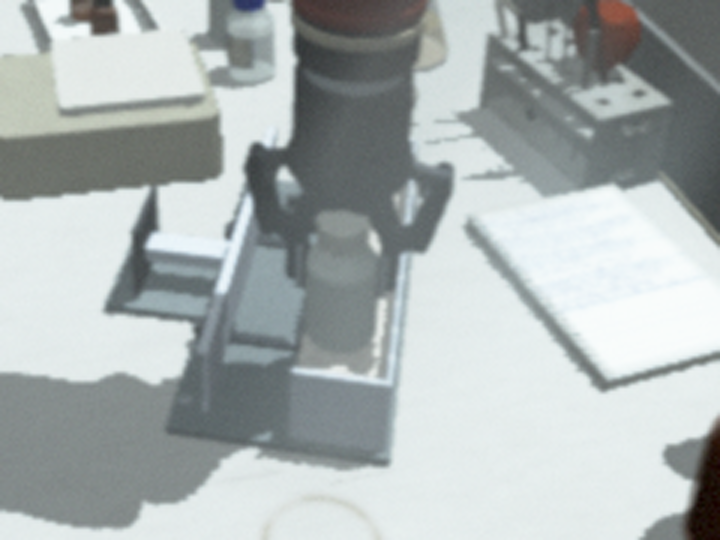

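The side view shows the bottle resting on the shelf, about centred between front edge and rail. I'm easing up and releasing.

```bash
python3 -m creep '[[[0,0,0.008,0,0,0],[0,0,0.008,0,0,0],[0,0,0.008,0,0,0]]]'
python3 -m creep '[[[0,0,0,0,0,0],[0,0,0,0,0,0],[0,0,0,0,0,0],[0,0,0,0,0,0],[0,0,0.1,0,0,0],[0,0,0.25,0,0,0],[0,0,0.4,0,0,0],[0,0,0.55,0,0,0],[0,0,0.66,0,0,0],[0,0,0.66,0,0,0]]]' 0.22
python3 - <<'E'
from h import *
w=optics.snapshot('wrist');w=optics.snapshot('wrist')
O=np.array([.516,-.303]);X=np.array([.80,-.598]);Y=np.array([.598,.8])
im=np.ascontiguousarray(w['frame'][:,:,::-1])
def pt(x,y,z): return tuple(int(round(a)) for a in proj(w,[*(O+x*X+y*Y),z]))
for a,b in [((-.03,-.14,.045),(-.03,.14,.045)),((.032,-.14,.07),(.032,.14,.07))]: cv2.line(im,pt(*a),pt(*b),(0,0,255),1)
im[::1]; cv2.circle(im,pt(0,-.08,.145),2,(0,255,0),-1)
cv2.imwrite('pics/w8.png',cv2.resize(im[60:310,130:380],(600,600),interpolation=2)); print(telemetry.observe()['eef_pos'])
E
```

```text
t: 19.77
eef_pos: [0.4677, -0.3665, 0.0858]
ee_rot: [3.14, 0.0, 0.929]
force: [1.0, 0.2, -2.3]
grip_width: 0.049
finger_force: 42.4
t: 20.6
eef_pos: [0.4691, -0.3681, 0.2565]
ee_rot: [3.132, 0.001, 0.928]
force: [0.7, -0.8, 0.3]
grip_width: 0.0667
finger_force: 0.0
[ 0.46762492 -0.36664646  0.25112909]
```

View pics/w8.png

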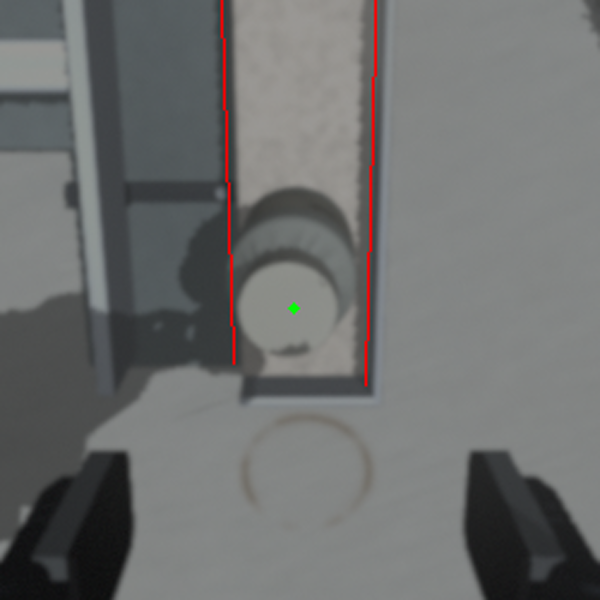

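The bottle stands upright at rack (-0.003,-0.08). The shelf centre line agrees to about 1 mm. Next is the blue-capped S2.

```bash
python3 -m creep '[[[0.05,0.15,0,0,0,0],[0.1,0.3,0,0,0,0],[0.15,0.45,0,0,0,0],[0.2,0.6,0,0,0,0],[0.25,0.75,0,0,0,0],[0.3,0.9,0,0,0,0],[0.3,0.9,0,0,0,0]]]' 0.15
python3 -m creep '[[[0.05,0.15,0,0,0,0],[0.1,0.3,0,0,0,0],[0.15,0.45,0,0,0,0],[0.2,0.6,0,0,0,0],[0.25,0.75,0,0,0,0],[0.278,0.846,0,0,0,0],[0.278,0.846,0,0,0,0],[0.278,0.846,0,0,0,0],[0.278,0.846,0,0,0,0]]]'
python3 -m creep '[[[0,0,-0.15,0,0,0],[0,0,-0.3,0,0,0],[0,0,-0.45,0,0,0],[0,0,-0.6,0,0,0],[0,0,-0.75,0,0,0],[0,0,-0.83,0,0,0],[0,0,-0.852,0,0,0],[0,0,-0.852,0,0,0],[0,0,-0.852,0,0,0]]]'
python3 -m creep '[[[0,0,0,0,0,0],[0,0,0,0,0,0],[0,0,0,0,0,0],[0,0,0,0,0,0],[0,0,0,0,0,0],[0,0,0.05,0,0,0],[0,0,0.2,0,0,0],[0,0,0.35,0,0,0],[0,0,0.5,0,0,0],[0,0,0.6,0,0,0],[0,0,0.6,0,0,0]]]' 0.8 40
```

```text
t: 21.28
eef_pos: [0.5426, -0.1347, 0.2485]
ee_rot: [-3.138, -0.001, 0.934]
force: [-0.1, -0.7, -0.3]
grip_width: 0.0724
finger_force: 0.0
t: 22.03
eef_pos: [0.6109, 0.07, 0.2487]
ee_rot: [-3.14, 0.002, 0.929]
force: [-0.2, -0.0, -0.2]
grip_width: 0.0724
finger_force: 0.0
t: 22.78
eef_pos: [0.6122, 0.0695, 0.0382]
ee_rot: [3.141, -0.001, 0.927]
force: [0.8, -0.3, 0.8]
grip_width: 0.0724
finger_force: 0.0
t: 23.7
eef_pos: [0.6151, 0.0705, 0.1946]
ee_rot: [3.133, -0.007, 0.929]
force: [0.8, 0.1, -1.5]
grip_width: 0.0496
finger_force: 42.1
```

```bash
python3 -m creep '[[[-0.04,-0.15,0,0,0,0],[-0.08,-0.3,0,0,0,0],[-0.12,-0.45,0,0,0,0],[-0.16,-0.6,0,0,0,0],[-0.2,-0.75,0,0,0,0],[-0.24,-0.9,0,0,0,0],[-0.24,-0.9,0,0,0,0]]]'
python3 -m creep '[[[-0.03,-0.15,0,0,0,0],[-0.07,-0.3,0,0,0,0],[-0.11,-0.45,0,0,0,0],[-0.138,-0.597,0,0,0,0],[-0.138,-0.597,-0.1,0,0,0],[-0.138,-0.597,-0.2,0,0,0],[-0.138,-0.597,-0.2,0,0,0],[-0.138,-0.597,-0.2,0,0,0],[-0.138,-0.597,-0.2,0,0,0]]]'
python3 - <<'E'
from h import *
P=[];F=[]
for i in range(4):
    p=optics.snapshot('side');s=telemetry.observe();P.append(s['eef_pos']);F.append(s['force'])
e=np.mean(P,0);print(e,np.mean(F,0),((np.array([.5176,-.3042,.085])-e)/.25).round(3), s['ee_rot'])
E
```

```text
t: 24.28
eef_pos: [0.5501, -0.1607, 0.1875]
ee_rot: [3.14, 0.002, 0.923]
force: [0.5, 0.5, -1.4]
grip_width: 0.0496
finger_force: 42.1
t: 25.03
eef_pos: [0.5176, -0.3038, 0.1385]
ee_rot: [3.14, 0.0, 0.929]
force: [-1.5, 0.0, -0.8]
grip_width: 0.0498
finger_force: 42.1
[ 0.51806153 -0.30398341  0.13878947] [-0.01455517 -0.21111414 -1.166378  ] [-0.002 -0.001 -0.215] [3.13939380e+00 7.48715115e-05 9.29199554e-01]
```

```bash
python3 -m creep '[[[0,0,-0.1,0,0,0],[0,0,-0.16,0,0,0],[0,0,-0.2,0,0,0],[0,0,-0.212,0,0,0],[0,0,-0.212,0,0,0],[0,0,-0.212,0,0,0]]]'
```

```text
t: 25.73
eef_pos: [0.5176, -0.304, 0.0849]
ee_rot: [3.141, 0.0, 0.929]
force: [0.3, 0.1, -2.0]
grip_width: 0.0494
finger_force: 42.1
```

```bash
python3 -m creep '[[[0,0,-0.006,0,0,0],[0,0,-0.01,0,0,0],[0,0,-0.01,0,0,0]]]'
python3 -m creep '[[[0,0,0,0,0,0],[0,0,0,0,0,0],[0,0,0,0,0,0],[0,0,0,0,0,0],[0,0,0.1,0,0,0],[0,0,0.25,0,0,0],[0,0,0.4,0,0,0],[0,0,0.55,0,0,0],[0,0,0.67,0,0,0],[0,0,0.67,0,0,0]]]' 0.22
python3 -m creep '[[[0.05,0.15,0,0,0,0],[0.1,0.3,0,0,0,0],[0.15,0.45,0,0,0,0],[0.2,0.6,0,0,0,0],[0.25,0.75,0,0,0,0],[0.3,0.9,0,0,0,0],[0.3,0.9,0,0,0,0]]]' 0.15
python3 - <<'E'
from h import *
w=optics.snapshot('wrist');w=optics.snapshot('wrist');save(w,'w9.png');print(telemetry.observe()['eef_pos'])
E
```

```text
t: 25.98
eef_pos: [0.5176, -0.3044, 0.0844]
ee_rot: [3.139, 0.001, 0.929]
force: [-6.9, 3.6, 22.8]
grip_width: 0.049
finger_force: 43.8
t: 26.82
eef_pos: [0.5194, -0.3055, 0.2557]
ee_rot: [3.132, 0.0, 0.929]
force: [0.6, -0.5, 1.2]
grip_width: 0.0669
finger_force: 0.0
t: 27.4
eef_pos: [0.5934, -0.0725, 0.2487]
ee_rot: [-3.14, -0.002, 0.934]
force: [-0.9, -1.5, 0.0]
grip_width: 0.0727
finger_force: 0.0
[ 0.59234808 -0.07726366  0.24864357]
```

View pics/w9.png

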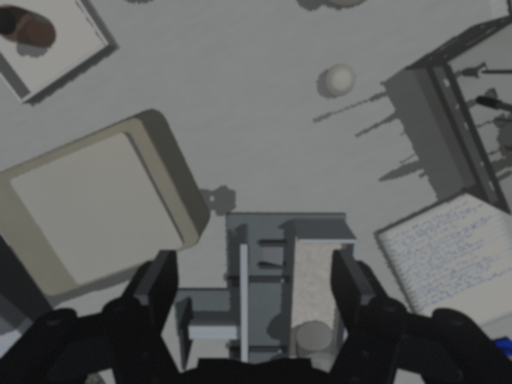

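w9 shows the rack's left half and a cap near (315,335). I'm checking the blue bottle numerically, because the picture allowance is used up.

Run:
```python
from h import *
O=np.array([.516,-.303]);X=np.array([.80,-.598]);Y=np.array([.598,.8])
for c in('wrist','scene','side'):
    p=optics.snapshot(c)
    for y in(-.08,0): print(c,y,np.round(proj(p,[*(O+y*Y),.145])))
    h=cv2.cvtColor(p['frame'],cv2.COLOR_RGB2HSV)
    m=((h[...,0]>105)&(h[...,0]<130)&(h[...,1]>120)).astype(np.uint8)
    n,l,st,ce=cv2.connectedComponentsWithStats(m)
    print([(ce[i].round().tolist(),int(st[i,4])) for i in range(1,n) if st[i,4]>20])
    if c=='wrist': print(p['frame'][335,315],p['frame'][340,300:332:4].tolist())
    for d in spotter.spot_in(p,'sample_1_mid'): print(d)
```

```text
wrist -0.08 [320. 455.]
wrist 0 [325. 401.]
[([503.0, 344.0], 254)]
[97 98 96] [[93, 94, 93], [95, 95, 93], [94, 94, 93], [95, 96, 95], [97, 98, 96], [98, 99, 98], [101, 102, 101], [103, 106, 105]]
{'rect': [26.4, 24.8, 49.6, 40.6], 'confidence': 0.16}
scene -0.08 [345. 208.]
scene 0 [331. 194.]
[([331.0, 197.0], 101), ([429.0, 238.0], 86), ([470.0, 270.0], 60)]
side -0.08 [300. 237.]
side 0 [305. 215.]
[([430.0, 300.0], 27), ([452.0, 309.0], 27), ([449.0, 374.0], 170)]
```

Blue cap sits in the scene camera where y=0 on the shelf projects, so it is fine. Now S1.

```bash
python3 -m creep '[[[0.03,0.15,0,0,0,0],[0.06,0.3,0,0,0,0],[0.09,0.45,0,0,0,0],[0.12,0.6,0,0,0,0],[0.15,0.75,0,0,0,0],[0.158,0.892,0,0,0,0],[0.158,0.892,0,0,0,0],[0.158,0.892,0,0,0,0]]]' 0.15
python3 - <<'E'
from h import *
for i in range(2): w=optics.snapshot('wrist')
e=telemetry.observe()['eef_pos'];print(e)
u,v=proj(w,[.632,.146,.1]);print(u,v)
g=cv2.GaussianBlur(cv2.cvtColor(w['frame'],cv2.COLOR_RGB2GRAY),(3,3),0)
c=cv2.HoughCircles(g,cv2.HOUGH_GRADIENT,1,8,param1=80,param2=14,minRadius=16,maxRadius=30)
if c is not None:
  for a,b,r in c[0]:
    if np.hypot(a-u,b-v)<25: print(a,b,r,at(w,a,b,.1).round(4))
E
python3 -m creep '[[[0,0,-0.15,0,0,0],[0,0,-0.3,0,0,0],[0,0,-0.3,0,0,0]]]'
```

```text
t: 28.47
eef_pos: [0.6316, 0.1453, 0.2488]
ee_rot: [-3.141, 0.0, 0.93]
force: [0.4, -0.9, 0.6]
grip_width: 0.0724
finger_force: 0.0
[0.63161442 0.14315753 0.24903986]
252.81634558031243 173.63616208359565
251.5 163.5 23.0 [0.6368 0.1545 0.1   ]
251.5 173.5 17.2 [0.6311 0.1468 0.1   ]
249.5 151.5 21.3 [0.6421 0.1646 0.1   ]
t: 28.82
eef_pos: [0.6276, 0.1418, 0.1675]
ee_rot: [-3.134, 0.007, 0.926]
force: [-0.5, -1.0, -1.8]
grip_width: 0.0727
finger_force: 0.0
```

```bash
python3 -m creep '[[[0,0,-0.15,0,0,0],[0,0,-0.3,0,0,0],[0,0,-0.45,0,0,0],[0,0,-0.53,0,0,0],[0,0,-0.543,0,0,0],[0,0,-0.543,0,0,0],[0,0,-0.543,0,0,0]]]'
python3 -m creep '[[[0,0,0,0,0,0],[0,0,0,0,0,0],[0,0,0,0,0,0],[0,0,0,0,0,0],[0,0,0,0,0,0],[0,0,0.05,0,0,0],[0,0,0.2,0,0,0],[0,0,0.35,0,0,0],[0,0,0.5,0,0,0],[0,0,0.6,0,0,0],[0,0,0.6,0,0,0]]]' 0.8 40
python3 -m creep '[[[-0.02,-0.15,0,0,0,0],[-0.05,-0.3,0,0,0,0],[-0.07,-0.45,0,0,0,0],[-0.1,-0.6,0,0,0,0],[-0.12,-0.75,0,0,0,0],[-0.15,-0.9,0,0,0,0],[-0.15,-0.9,0,0,0,0]]]'
python3 -m creep '[[[-0.03,-0.15,0,0,0,0],[-0.06,-0.3,0,0,0,0],[-0.09,-0.45,0,0,0,0],[-0.116,-0.6,0,0,0,0],[-0.116,-0.645,0,0,0,0],[-0.116,-0.645,-0.1,0,0,0],[-0.116,-0.645,-0.2,0,0,0],[-0.116,-0.645,-0.2,0,0,0],[-0.116,-0.645,-0.2,0,0,0],[-0.116,-0.645,-0.2,0,0,0]]]'
python3 - <<'E'
from h import *
P=[];F=[]
for i in range(4):
    p=optics.snapshot('side');s=telemetry.observe();P.append(s['eef_pos']);F.append(s['force'])
e=np.mean(P,0);print(e,np.mean(F,0),((np.array([.5654,-.2402,.085])-e)/.25).round(3), s['ee_rot'])
E
```

```text
t: 29.4
eef_pos: [0.6333, 0.1436, 0.0408]
ee_rot: [3.14, -0.002, 0.927]
force: [0.1, -0.6, 0.7]
grip_width: 0.0725
finger_force: 0.0
t: 30.32
eef_pos: [0.635, 0.1446, 0.1961]
ee_rot: [3.134, -0.007, 0.929]
force: [0.5, -0.5, -0.6]
grip_width: 0.0493
finger_force: 42.1
t: 30.9
eef_pos: [0.593, -0.0871, 0.1888]
ee_rot: [3.14, 0.002, 0.923]
force: [1.1, 0.3, -1.4]
grip_width: 0.0491
finger_force: 42.0
t: 31.73
eef_pos: [0.5657, -0.242, 0.1397]
ee_rot: [3.14, -0.0, 0.929]
force: [1.2, 0.1, -0.9]
grip_width: 0.0493
finger_force: 42.0
[ 0.56605431 -0.24223723  0.14002457] [-0.25999175 -0.19293485 -0.99548722] [-0.003  0.008 -0.22 ] [ 3.13943797e+00 -2.62736973e-04  9.28884009e-01]
```

```bash
python3 -m creep '[[[-0.003,0.006,-0.1,0,0,0],[-0.003,0.006,-0.16,0,0,0],[-0.003,0.006,-0.2,0,0,0],[-0.003,0.006,-0.212,0,0,0],[-0.003,0.006,-0.216,0,0,0],[-0.003,0.006,-0.216,0,0,0]]]'
```

```text
t: 32.43
eef_pos: [0.5637, -0.2403, 0.0859]
ee_rot: [-3.141, 0.0, 0.929]
force: [-5.7, 2.8, 9.9]
grip_width: 0.0492
finger_force: 42.0
```

```bash
python3 -m creep '[[[0,0,0.006,0,0,0],[0,0,0.006,0,0,0],[0,0,0.006,0,0,0]]]'
python3 -m creep '[[[0,0,0,0,0,0],[0,0,0,0,0,0],[0,0,0,0,0,0],[0,0,0,0,0,0],[0,0,0.1,0,0,0],[0,0,0.25,0,0,0],[0,0,0.4,0,0,0],[0,0,0.55,0,0,0],[0,0,0.67,0,0,0],[0,0,0.67,0,0,0]]]' 0.22
python3 -m creep '[[[-0.15,0.05,0,0,0,0.04],[-0.3,0.1,0,0,0,0.08],[-0.45,0.15,0,0,0,0.12],[-0.6,0.2,0,0,0,0.16],[-0.75,0.25,0,0,0,0.2],[-0.9,0.3,0,0,0,0.24],[-0.964,0.324,0,0,0,0.28],[-0.964,0.324,0,0,0,0.32],[-0.964,0.324,0,0,0,0.36],[-0.964,0.324,0,0,0,0.4],[-0.964,0.324,0,0,0,0.44],[-0.964,0.324,0,0,0,0.48]]]' 1 100
python3 -m creep '[[[0,0,0,0,0,0.02],[0,0,0,0,0,0.02],[0,0,0,0,0,0.02]]]'
python3 - <<'E'
from h import *
O=np.array([.516,-.303]);X=np.array([.80,-.598]);Y=np.array([.598,.8])
for i in range(2): p=optics.snapshot('scene')
s=telemetry.observe();e=np.array(s['eef_pos']);print(e,s['ee_rot'],s['qpos'],'rack',(e[:2]-O)@X,(e[:2]-O)@Y)
for c in('scene','side'):
    p=optics.snapshot(c);save(p,c+'9.png')
    print(c,[np.round(proj(p,[*(O+y*Y),.145])).tolist() for y in(-.08,0,.08)])
    for q in('sample_1_mid','push_plate','gate','dropper_1_mid','tray'):
        for d in spotter.spot_in(p,q): print(q,np.round(d['rect']).tolist(),round(d['confidence'],2))
    print('plate pred',np.round(proj(p,[*(O-.178*X),.075])),np.round(proj(p,[*(O-.178*X+.032*Y),.075])),np.round(proj(p,[*(O-.178*X-.032*Y),.075])))
E
```

```text
t: 32.68
eef_pos: [0.5649, -0.2409, 0.0864]
ee_rot: [3.14, -0.0, 0.929]
force: [1.0, 0.5, -0.9]
grip_width: 0.049
finger_force: 41.3
t: 33.52
eef_pos: [0.5668, -0.242, 0.2602]
ee_rot: [3.132, -0.001, 0.929]
force: [-0.1, 0.1, -0.2]
grip_width: 0.0667
finger_force: 0.0
t: 34.52
eef_pos: [0.3233, -0.1596, 0.2533]
ee_rot: [3.142, 0.0, 2.435]
force: [-0.0, 1.0, 0.6]
grip_width: -0.0001
finger_force: 0.0
t: 34.77
eef_pos: [0.3233, -0.1596, 0.2533]
ee_rot: [-3.142, 0.0, 2.489]
force: [-0.4, 0.3, 0.7]
grip_width: 0.0
finger_force: 0.0
[ 0.3233555  -0.15961308  0.25334677] [3.14158351e+00 7.84418201e-05 2.48901386e+00] [-6.62099444e-01 -4.11902043e-02 -4.82389746e-01  1.12951843e+00
  9.88588430e-06 -9.52064679e-03] rack -0.23986098108127235 -0.000491879381656915
scene [[345.0, 208.0], [331.0, 194.0], [318.0, 182.0]]
sample_1_mid [315.0, 236.0, 109.0, 85.0] 0.35
push_plate [297.0, 236.0, 56.0, 70.0] 0.81
gate [296.0, 236.0, 56.0, 68.0] 0.87
dropper_1_mid [181.0, 176.0, 11.0, 28.0] 0.71
tray [185.0, 184.0, 59.0, 26.0] 0.82
plate pred [267. 226.] [263. 220.] [271. 232.]
side [[300.0, 237.0], [305.0, 215.0], [308.0, 197.0]]
push_plate [255.0, 254.0, 42.0, 93.0] 0.94
push_plate [273.0, 263.0, 99.0, 109.0] 0.29
gate [255.0, 254.0, 49.0, 91.0] 0.71
dropper_1_mid [214.0, 158.0, 6.0, 34.0] 0.65
dropper_1_mid [306.0, 233.0, 26.0, 46.0] 0.52
tray [219.0, 167.0, 45.0, 18.0] 0.72
plate pred [227. 232.] [230. 224.] [223. 240.]
```

Run:
```python
from h import *
O=np.array([.516,-.303]);X=np.array([.80,-.598]);Y=np.array([.598,.8])
for c in('scene','side'):
    p=optics.snapshot(c); im=p['frame'].astype(np.uint8)
    h=cv2.cvtColor(im,cv2.COLOR_RGB2HSV)
    m=((h[...,0]>105)&(h[...,0]<130)&(h[...,1]>120)).astype(np.uint8)
    n,l,st,ce=cv2.connectedComponentsWithStats(m)
    print(c,'blue',[(ce[i].round(1).tolist(),int(st[i,4])) for i in range(1,n) if st[i,4]>20],'cap mid pred',np.round(proj(p,[*(O),.137]),1))
    g=cv2.cvtColor(im,cv2.COLOR_RGB2GRAY)
    T=None
    for y in(-.08,0,.08):
        u,v=map(int,proj(p,[*(O-.001*X+y*Y),.105])); hh=22
        if T is None: T=g[v-hh:v+hh,u-11:u+11]; continue
        r=cv2.matchTemplate(g[v-hh-8:v+hh+8,u-19:u+19],T,cv2.TM_CCOEFF_NORMED); _,a,_,b=cv2.minMaxLoc(r); print(y,round(a,2),'shift',b[0]-8,b[1]-8)
# catch / gate front line check: plate dark pixels near prediction
    d=(g<90).astype(np.uint8)
    u,v=map(int,proj(p,[*(O-.17*X),.05])); s=d[v-25:v+25,u-25:u+25]; yy,xx=np.nonzero(s); print('dark',s.sum(),xx.min()+u-25,xx.max()+u-25,yy.min()+v-25,yy.max()+v-25)
    for x in(-.165,-.175,-.185): print(x,[np.round(proj(p,[*(O+x*X+y*Y),z])).tolist() for y,z in((.032,.075),(-.032,.075),(.032,.013),(-.032,.013))])
```

```text
scene blue [([331.5, 197.3], 101), ([428.5, 237.9], 87), ([469.7, 270.3], 61)] cap mid pred [330.5 197.1]
0 0.03 shift -8 -8
0.08 0.24 shift -6 4
dark 292 268 293 219 256
-0.165 [[268.0, 219.0], [275.0, 231.0], [267.0, 239.0], [274.0, 251.0]]
-0.175 [[264.0, 220.0], [272.0, 232.0], [263.0, 239.0], [271.0, 252.0]]
-0.185 [[261.0, 220.0], [268.0, 233.0], [260.0, 240.0], [267.0, 253.0]]
side blue [([430.6, 299.4], 25), ([452.1, 309.1], 25), ([449.5, 373.7], 170)] cap mid pred [304.3 218.2]
0 0.3 shift -8 5
0.08 0.66 shift 4 -1
dark 94 229 235 232 260
-0.165 [[236.0, 225.0], [229.0, 241.0], [236.0, 245.0], [230.0, 262.0]]
-0.175 [[232.0, 224.0], [224.0, 240.0], [232.0, 245.0], [225.0, 261.0]]
-0.185 [[228.0, 224.0], [220.0, 240.0], [229.0, 244.0], [221.0, 261.0]]
```

Run:
```python
from h import *
p=optics.snapshot('side');f=p['frame']
for v in range(190,275,4): print(v,' '.join('%02x%02x%02x'%tuple(f[v,u]) for u in range(284,330,4)))
p=optics.snapshot('scene');f=p['frame']; print()
for v in range(172,250,4): print(v,' '.join('%02x%02x%02x'%tuple(f[v,u]) for u in range(302,364,5)))
```

```text
190 e3eaea e5ecec e3ebea e2e9e9 e0e7e8 dfe7e7 dee6e6 dce5e5 dde5e3 dbe4e2 dce4e3 dae2e1
194 e3eaea e3ebea e0e8e8 e0e8e7 dee6e6 e3e9e8 e4ebe9 dfe5e4 ccd6d1 e0e5e1 d2dcd7 dde4e4
198 e2eaea e3eaea e1e9e8 e2e9e8 d9e1e1 e3ebe8 e4ece9 e4ebe9 b3bbb8 98a19d d5dede dde5e4
202 e4eaea e4ebeb e1e9e8 dfe7e7 c6d0d1 979e9e 9da8a5 99a1a0 a5afaf becac8 dee5e5 dce4e4
206 e3eaea e3ebe9 e0e8e8 dde5e5 9eabaa 99a1a0 97a09f 99a2a0 cddada d9e0e0 d7e0e1 dee6e6
210 e3eaea e3eaeb e0e8e8 cad6d7 a0aaab a2adac a7b3b4 b9c6c4 bdcccb d2dde2 dce4e7 d6dee0
214 e0e8e8 e1e9e8 dfe7e6 b4bec3 8594d1 7f8dcf 828fd0 a5b5c3 9ca7a7 949da1 d5dfe1 dfe7e6
218 e3eaea e1eae9 dfe6e7 a1aab0 808ecb 8290d1 8191d1 8291a9 98a3a4 9aa3a7 dee6e7 e1e7e7
222 e2eaea dee7e7 dfe7e8 99a5a7 7b8794 7e8996 7c8897 85909c b2bbbc a9b2b3 dde6e6 dfe7e8
226 9fb1b4 a4b4b9 afbfbf 9eabad 86909d 7f8895 818d9b a4afb2 c5cdcc aab2b5 dce5e6 e1e9e8
230 727d7f 818b90 859194 afbdbe b3c0c2 b8c6c5 bbc7ca b8c5c6 d0d9d7 bac5c9 cad7da dfe8e8
234 acb9bf afbbc1 b5c2c0 e4ebe9 e2eae8 e0e8e5 b6c3c4 b3c1c2 d5dcdb c0ccd0 d9e2e1 e1e9e9
238 727a7d 757f80 dce2e1 e5ece9 e4ebea e3eae
[... 2036 characters left out ...]
 7b8286 7d8387 a5afb3 cbd6dd e5ecf1
224 8b949f 555c63 545c61 e0e2e3 8b9298 6e7170 696d6c 727a7c 7e868a 98a0a4 7c8487 696e70 7e8486
228 bec9d7 43494e 545c60 5b6164 8c9294 a5b0b4 7f868a 686e71 6b7073 666b6e 858b90 d7dfe2 aeb6bc
232 61676f dfe6ef 535a5f 525a5e 707374 858789 6a6e70 686f71 686f72 666c6f 5f656b dae0e4 d9dfe3
236 5e646c 747c85 778188 51585c 44494d e2e4e5 797e7f 686d71 686f72 666c6f 61676d 707880 d6dde1
240 5f656c 60646d dee6ee 51585d 4f565a 5e6164 656a6d 676d71 666c6f 656c6e 828588 626770 a9b5c3
244 656a72 5f666e 626770 b4bfcc 51585c 545b60 707373 696f72 686d71 666b6e e5e7e8 6d7278 636b73
248 6c757d 61676f 62686f b1bccb 5c6369 51585c 535a5e 828486 7f8283 dfe2e3 e3e7eb cbd4dd 929ba8
```

All three caps appear at their predicted pixels in both views, so they stand upright. The push plate face is at rack x≈-0.165. Lowering and starting the push.

```bash
python3 -m creep '[[[0,0,-0.15,0,0,0],[0,0,-0.3,0,0,0],[0,0,-0.45,0,0,0],[0,0,-0.6,0,0,0],[0,0,-0.75,0,0,0],[0,0,-0.85,0,0,0],[0,0,-0.873,0,0,0],[0,0,-0.873,0,0,0]]]'
python3 -m creep '[[[0.04,-0.03,0,0,0,0],[0.08,-0.06,0,0,0,0],[0.12,-0.09,0,0,0,0],[0.16,-0.12,0,0,0,0],[0.176,-0.132,0,0,0,0],[0.176,-0.132,0,0,0,0]]]'
python3 -m creep '[[[0.016,-0.012,0,0,0,0],[0.032,-0.024,0,0,0,0],[0.048,-0.036,0,0,0,0],[0.064,-0.048,0,0,0,0],[0.08,-0.06,0,0,0,0],[0.096,-0.072,0,0,0,0],[0.112,-0.084,0,0,0,0],[0.112,-0.084,0,0,0,0]]]'
```

```text
t: 36.33
eef_pos: [0.3223, -0.1588, 0.0342]
ee_rot: [3.142, -0.004, 2.491]
force: [-0.1, 0.3, 1.2]
grip_width: -0.0002
finger_force: 0.0
t: 36.83
eef_pos: [0.3693, -0.1941, 0.0367]
ee_rot: [-3.142, 0.003, 2.491]
force: [-0.3, 0.6, 1.1]
grip_width: 0.0003
finger_force: 0.0
t: 37.5
eef_pos: [0.3956, -0.2139, 0.0349]
ee_rot: [-3.141, -0.001, 2.491]
force: [-3.0, 1.4, 1.0]
grip_width: -0.0001
finger_force: 0.0
```

```bash
python3 -m creep '[[[0.013,-0.01,0,0,0,0],[0.026,-0.02,0,0,0,0],[0.039,-0.03,0,0,0,0],[0.052,-0.04,0,0,0,0],[0.065,-0.05,0,0,0,0],[0.078,-0.06,0,0,0,0],[0.078,-0.06,0,0,0,0]]]'
python3 -m creep '[[[0.007,-0.005,0,0,0,0],[0.014,-0.01,0,0,0,0],[0.021,-0.015,0,0,0,0],[0.021,-0.015,0,0,0,0]]]'
```

```text
t: 38.08
eef_pos: [0.4151, -0.2288, 0.0348]
ee_rot: [3.142, -0.001, 2.491]
force: [-3.0, 1.8, -1.7]
grip_width: 0.0002
finger_force: 0.0
t: 38.42
eef_pos: [0.4167, -0.23, 0.034]
ee_rot: [-3.141, -0.008, 2.491]
force: [-12.3, 7.3, -1.2]
grip_width: 0.0002
finger_force: 0.0
```

```bash
python3 -m creep '[[[0.005,-0.004,0,0,0,0],[0.01,-0.007,0,0,0,0],[0.01,-0.007,0,0,0,0],[0.01,-0.007,0,0,0,0]]]'
python3 - <<'E'
from h import *
O=np.array([.516,-.303]);X=np.array([.80,-.598]);Y=np.array([.598,.8])
e=np.array(telemetry.observe()['eef_pos']);print((e[:2]-O)@X,telemetry.observe()['force'])
a=cv2.imread('pics/scene9.png')
p=optics.snapshot('scene')
# gate top edge position: rack-plane rectified strip at z=.07, y -0.14..-.11 and +.11..+.14
for nm,p in(('scene',p),('side',optics.snapshot('side'))):
  g=cv2.cvtColor(p['frame'],cv2.COLOR_RGB2GRAY)
  xs=np.arange(-.1,.0,.004)
  for y0 in(-.12,-.04,.04,.12):
    print(nm,y0,[int(np.mean([g[int(round(v)),int(round(u))] for y in np.arange(y0-.008,y0+.008,.004) for u,v in[proj(p,[*(O+x*X+y*Y),.07])]])) for x in xs])
E
```

```text
t: 38.75
eef_pos: [0.4167, -0.2296, 0.0333]
ee_rot: [-3.141, -0.013, 2.491]
force: [-18.5, 14.8, 4.3]
grip_width: -0.0002
finger_force: 0.0
-0.12327622582362524 [-18.50189441  14.77765267   4.29461093]
scene -0.12 [142, 131, 94, 88, 85, 80, 79, 83, 92, 103, 108, 107, 108, 108, 109, 108, 134, 215, 235, 152, 121, 117, 116, 117, 126]
scene -0.04 [229, 224, 233, 235, 232, 227, 218, 233, 235, 224, 177, 145, 133, 112, 108, 107, 137, 221, 234, 202, 184, 182, 165, 130, 111]
scene 0.04 [53, 53, 58, 67, 102, 121, 114, 100, 94, 100, 106, 107, 107, 107, 108, 108, 132, 218, 225, 160, 121, 114, 113, 110, 99]
scene 0.12 [55, 51, 52, 51, 50, 49, 48, 48, 49, 48, 49, 47, 47, 55, 76, 92, 100, 204, 218, 162, 124, 113, 111, 107, 109]
side -0.12 [189, 169, 132, 145, 134, 128, 128, 127, 128, 129, 127, 128, 130, 120, 100, 92, 144, 231, 217, 132, 147, 145, 139, 137, 139]
side -0.04 [119, 188, 186, 192, 199, 199, 190, 189, 196, 205, 190, 187, 193, 199, 201, 172, 182, 210, 152, 145, 150, 150, 155, 164, 182]
side 0.04 [229, 206, 164, 158, 156, 159, 160, 161, 161, 162, 151, 121, 115, 121, 126, 131, 167, 227, 209, 186, 214, 216, 218, 217, 212]
side 0.12 [230, 231, 230, 230, 230, 230, 230, 230, 230, 229, 229, 228, 228, 228, 227, 226, 226, 223, 177, 148, 147, 143, 144, 143, 144]
```

The gate top is at rack x≈-0.030 and holds against 24 N, so it's at the end stop. I'm backing off and verifying.

```bash
python3 -m creep '[[[-0.03,0.022,0,0,0,0],[-0.1,0.075,0,0,0,0],[-0.2,0.15,0,0,0,0],[-0.26,0.19,0,0,0,0],[-0.26,0.19,0.15,0,0,0],[-0.26,0.19,0.3,0,0,0],[-0.26,0.19,0.5,0,0,0],[-0.26,0.19,0.7,0,0,0],[-0.26,0.19,0.7,0,0,0],[-0.26,0.19,0.7,0,0,0]]]'
python3 - <<'E'
from h import *
O=np.array([.516,-.303]);X=np.array([.80,-.598]);Y=np.array([.598,.8])
for nm in('scene','side'):
  p=optics.snapshot(nm); f=p['frame']; g=cv2.cvtColor(f,cv2.COLOR_RGB2GRAY)
  for y0 in(-.12,.04,.12):
    print(nm,y0,[int(np.mean([g[int(round(v)),int(round(u))] for y in np.arange(y0-.008,y0+.008,.004) for u,v in[proj(p,[*(O+x*X+y*Y),.07])]])) for x in np.arange(-.06,-.01,.004)])
  for y in(-.08,0,.08):
    u,v=np.round(proj(p,[*(O+y*Y),.145])).astype(int); print(y,(u,v),[f[v+k,u].tolist() for k in(-8,-4,0,3,8)])
  for q in('tray','dropper_1_mid'):
    for d in spotter.spot_in(p,q): print(q,np.round(d['rect']).tolist(),round(d['confidence'],2))
E
```

```text
t: 39.68
eef_pos: [0.361, -0.1892, 0.2151]
ee_rot: [-3.141, 0.011, 2.491]
force: [0.0, -0.7, -0.8]
grip_width: -0.0004
finger_force: 0.0
scene -0.12 [101, 101, 101, 101, 102, 101, 131, 206, 227, 143, 113, 108, 107]
scene 0.04 [102, 103, 103, 103, 102, 104, 127, 207, 212, 151, 113, 108, 108]
scene 0.12 [222, 222, 223, 221, 210, 164, 140, 210, 211, 152, 118, 109, 107]
-0.08 (np.int64(345), np.int64(208)) [[121, 125, 129], [165, 173, 176], [226, 231, 231], [225, 229, 230], [107, 110, 113]]
0 (np.int64(331), np.int64(194)) [[99, 102, 104], [99, 103, 105], [55, 74, 184], [53, 71, 170], [42, 50, 89]]
0.08 (np.int64(318), np.int64(182)) [[152, 158, 161], [127, 133, 135], [226, 230, 231], [153, 158, 159], [114, 118, 120]]
tray [184.0, 184.0, 56.0, 30.0] 0.68
dropper_1_mid [180.0, 175.0, 10.0, 27.0] 0.67
side -0.12 [131, 133, 130, 121, 103, 96, 147, 232, 216, 134, 147, 146, 141]
side 0.04 [156, 127, 121, 129, 133, 136, 172, 229, 210, 190, 216, 218, 219]
side 0.12 [231, 231, 230, 230, 229, 227, 228, 226, 181, 155, 152, 150, 148]
-0.08 (np.int64(300), np.int64(237)) [[179, 192, 193], [224, 231, 231], [228, 235, 233], [228, 235, 234], [141, 150, 152]]
0 (np.int64(305), np.int64(215)) [[150, 160, 159], [155, 168, 176], [126, 141, 207], [128, 143, 207], [126, 139, 152]]
0.08 (np.int64(308), np.int64(197)) [[222, 228, 229], [222, 229, 228], [229, 235, 232], [221, 228, 225], [150, 159, 159]]
tray [218.0, 169.0, 46.0, 22.0] 0.95
```

```bash
python3 -c "
from station import workorder
print(workorder.hand_in())"
```

```text
the job is handed in; nothing more can be done
None
```

I handed the job in at about 40 s of robot time: both dropper bottles went into the tray and all three sample bottles are standing on the shelf. The gate is pushed home and stayed shut when I backed off, but no camera showed the catch directly, and the hand-in returned no verdict.

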